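# Hook the hot canister off the hotplate onto the raised stand

### The arm

A 6-joint arm with a two-finger parallel gripper is mounted at the origin on the work surface. World frame = base frame: x ahead of the robot, y to its left, z up, the work surface at z = 0. Lengths are in m, angles in rad, forces in N, time in s.
With the tool pointing down it reaches from about 0.25 to 0.775 m from the base axis. Payload 4 kg.
Tool frame: the origin (TCP) lies midway between the tips of the shut fingers; the grasp point (between the pads) lies 19 mm behind it; z points along the fingers, y is the line along which they close (so a half turn about z gives the same grasp; the last joint's range is limited). The gripper opens to 94 mm and grips with 3 to 60 N. Pads are 16 mm wide; open, the fingers measure 119 mm over their backs; the gripper's body (75 mm by 177 mm) begins 78 mm behind the grasp point.
Start: joints at [-1.344, 0.087, 1.371, -0, 1.684, -0.103], TCP at [0.178, -0.52, 0.206] pointing down, gripper open.
Joint ranges: [-3.1, 3.1], [-0.76, 2.03], [0.27, 2.55], [-1.08, 4.22], [0.17, 2.65], [-2.57, 2.57]. Speed limits (rad/s): [2.79, 2.79, 3.14, 3.14, 3.14, 3.14].

### API

Orientations are given as a rotation vector (axis times angle).
In Python, from bench import env, read_camera, hand_in gives the robot as it stands.
- The arm moves only by the tool send_rows, never from a script. Its argument "commands" is a list of rows, each an object of numbers: "x", "y", "z": the shift along the tool's x, y, z as a fraction of full scale; "ax", "ay", "az": the turn, a rotation vector about the tool's x, y, z as a fraction of full scale; "gripper": the opening, from -1 (shut) to 1 (fully open). A call has 1 to 12 rows; each row is the pose to reach, as a shift and turn from the pose commanded when the call began, along the tool's axes at that moment; what a row does not reach only later rows make up. Full scale, the value 1, is 0.3 m for a shift and 30 degrees for a turn. A row lasts 1/8 s, in which the tool goes at most 62.5 mm and 10.7 degrees, less where a joint would pass 70% of its speed; a pose out of reach is approached as far as the arm can. A call with a number of a shift or a turn outside -1 to 1 is refused whole. A call with a gripper value outside its range is refused whole. The fingers move at their own pace and stop on an object; the grip force is fixed at half the most. Time passes only in rows, so rows that repeat a pose let the fingers close. It gives the time, the measured TCP pose, the force and the opening at its end, in the units of the state.
- env.get_obs(): the state, without advancing time (a new reading comes with each control period).
- read_camera(name): name is "scene" or "side" or "wrist"; returns a dict with "img" (400x640x3 uint8, red, green, blue), "fx", "fy", "cx", "cy" (pixels), "k1" (the pictures are not rectified: a ray, as slopes to the right and down, at radius r is drawn at 1 + k1 r^2 times it, then the intrinsics apply), "extrinsics" (4x4, takes a point from camera to world coordinates); the wrist camera has in their place "mount" (4x4, takes a point from camera to tool coordinates, whose origin is the TCP and whose axes are the flange's). Camera axes: x right, y up, looking along -z (the intrinsics and any distortion apply to the point x, -y, -z); pixel columns grow to the right and rows downward; lengths in m; the calibration is good to about 2 mm. A picture is of the moment at which its call begins: read the wrist's pose just before it. There is no depth.
- hand_in(): hands the job in, once; it reports no verdict.
The state is a dict: "time": time; "joints": joint angles; "qvel": joint speeds; "effort": joint torques, N m; "tcp_pos": TCP position; "orientation": TCP orientation; "wrist_force": force on the tool from outside, world axes, zero at the start; "wrist_torque": the same for the moment, N m; "opening": finger opening in m.
Only numpy, scipy, OpenCV 4.12 (cv2) and the standard library are available. Lean on these libraries where they do the work, as an engineer would, in place of code of your own. Each camera call takes 0.05 s, during which the arm holds its last target. There are 200 camera calls.

### The job

The steel canister on the hotplate is too hot to touch: take the orange-handled lifting hook from its rack, lift the canister by its wire bail and, keeping it upright, set it down gently in the middle of the cork-topped stand. Then unhook it and hang the hook back in its rack between the two rails. Leave the other things on the bench where they are.

Things in the scene. Friction and masses are not known exactly. Their poses are not given: they have to be found in the camera images.
- hook_grip (a point): Lifting hook, 0.16 kg: centre of its orange plastic grip block, 40 mm along x, 36 mm across y (grip these two faces from above), 55 mm high along z (up). A round 8 mm steel bar below it forms a hook in the x-z plane, its mouth open to +x, its back 22 mm out on the -x side. It starts hung in the rack, its x along the rack's x within 0.03 rad, mid-rails within 8 mm.
- hook_bowl (a point): Point in the hook's bowl, 74.5 mm straight below the grip block's centre, where the centre of a hanging 8 mm bar rests; same axes as the block. The bowl's underside is 12 mm below this point; its upturned tip, 16 mm out on +x, tops out 9 mm above it. To take a bar, push the hook along its own +x with the bar's centre 17 to 29 mm above this point, then raise it.
- rack: Fixed hook rack, 110 x 100 mm foot; origin at the centre of its underside, x along its two aluminium rails, z up. Rails 100 mm long, tops 80 mm above the origin, 16 mm slot between. The hook hangs through the slot, its block's underside lying on both rails, block centre 107.5 mm above the origin; lift it straight up, put it back straight down. Stands left, middle or right.
- canister: Hot steel canister with a red band, closed flat lid and fixed yellow wire bail; 92 mm diameter, 80 mm high to the top of the lid, 126 mm over the bail; 0.35 to 0.7 kg. Origin at the centre of its underside, z up. Fingers and arm must not touch it; only the hook may. It can swing a little while it hangs.
- bail (a point): Highest point of the canister's bail, at the centre of its 8 mm bar, 122 mm above the canister's underside, 42 mm above its lid (38 mm free below the bar). The bail lies in this frame's y-z plane and slopes down 14 mm over 38 mm to each side of this peak, so the hook settles at the peak; a hook enters under it along x, from either side. z up.
- hotplate: Fixed white hotplate, 75 mm high; origin under the centre of its round 136 mm aluminium plate, on which the canister stands. The case is 160 mm wide along y and reaches from 135 mm on the -x side (knobs) to 75 mm on the +x side. It may stand left, middle or right.
- jack: Fixed stand: blue 120 x 120 mm foot, 34 mm high, and a cork-topped 120 x 120 mm plate on four rods centred above it; origin at the centre of its underside. The cork top's height differs every time, 45 to 90 mm above the origin, is not reported and does not give: feel for it (the hook's load goes as the canister touches down) or see it. Stands left, middle or right.
- tube_rack: Bystander: pink tube rack 75 x 165 x 55 mm, origin under its centre.
- tip_box: Bystander: white box with blue pipette tips, 85 x 125 x 74 mm, origin under its centre.
- reagent: Bystander: amber bottle, 56 mm diameter, 110 mm high, origin under its centre.
- jar: Bystander: glass jar with blue cap, 52 mm diameter, 75 mm high, origin under its centre.
- beaker: Bystander: glass beaker, 68 mm diameter, 90 mm high, origin under its centre.
- mortar: Bystander: white bowl, 100 mm diameter, 50 mm high, origin under its centre.
- small_bottle: Bystander: small green bottle, 40 mm diameter, 60 mm high, origin under its centre.
Not all that is in view belongs to the job. What is meant by the part that bears hook_grip is not green or yellow, and is the larger of those in its own colour.

How it is judged:
On the way, in this order (a step that is already met when the one before it is completed fails the run):
1. the canister hangs on the hook, at least 15 mm clear of the hotplate (z of canister in the frame of hotplate above 0.09 m and contact force between hook and canister above 1.5 N and contact force between canister and hotplate below 0.05 N), for 0.2 s.
2. the canister stands on the stand's cork top, upright, and free of the hook (horizontal distance between canister and jack below 0.03 m and angle between canister's own z axis and vertical below 0.06 rad and contact force between canister and jack above 1.5 N and contact force between hook and canister below 0.05 N), for 0.2 s.
At the end, for the whole second after the job is handed in: The canister stands at rest on the stand's cork top, upright within 0.06 rad, its centre within 30 mm of the stand's centre; the hook hangs at rest upright in its rack, its block lying on both rails, centre within 30 mm along the rails and 10 mm across them of the rack's middle (horizontal distance between canister and jack below 0.03 m and angle between canister's own z axis and vertical below 0.06 rad and contact force between canister and jack above 1.5 N and x of hook_grip in the frame of rack between -0.03 and 0.03 m and y of hook_grip in the frame of rack between -0.01 and 0.01 m and z of hook_grip in the frame of rack between 0.102 and 0.113 m and angle between hook_grip's own z axis and vertical below 0.08 rad and linear speed of each of canister, hook below 0.01 m/s and contact force between hook and rack above 0.5 N); the robot touches nothing.
It fails at once if the fingers or arm touch the hot canister (contact force between any of the fingers, the arm and canister above 0.5 N).
It fails at once if the canister is tilted more than 0.4 rad (angle between canister's own z axis and vertical above 0.4 rad).
It fails at once if the canister is dropped or pressed onto the stand with more than 25 N (contact force between canister and jack above 25 N).
It fails at once if another thing on the bench is shifted by more than 30 mm (distance of any of tube_rack, tip_box, reagent, jar, beaker, mortar, small_bottle from where it was at the start of the episode above 0.03 m).
It also fails if it takes over 64 s, if anything falls off the work surface, if the arm or the gripper's body presses on something with over 40 N, if the wrist force passes 120 N, or if a joint passes its speed limit or range.

## Working session

There is one attempt and no reset: what is moved stays moved. The work goes in short steps, Python scripts to look and compute and a tool call to move; the robot and the scene stay as the last step left them, time stands still between calls to the robot, and variables do not carry over. Pictures are saved under pics/ and viewed, on a budget of 10 in all, crops included, one or two more only if the job needs it, and the job is handed in when it is done.

Besides the shell and the picture viewer there is one more tool, called after "Emit:" by a JSON object that holds its "api" and its "payload", one argument or row to a line. send_rows: Moves the arm, as the interface text tells. Shift numbers are shares of 0.3 m and turn numbers shares of 30 degrees, none past 1 either way. Its arguments: {"type":"object","properties":{"commands":{"type":"array"}},"required":["commands"]}

```bash
mkdir -p pics
cat > h.py <<'E'
from bench import env, read_camera, hand_in
import numpy as np, cv2
from scipy.spatial.transform import Rotation as R
def cam(name):
    o=env.get_obs(); c=read_camera(name)
    if 'mount' in c:
        T=np.eye(4);T[:3,:3]=R.from_rotvec(o['orientation']).as_matrix();T[:3,3]=o['tcp_pos'];c['extrinsics']=T@c['mount']
    return c
def KD(c): return np.array([[c['fx'],0,c['cx']],[0,c['fy'],c['cy']],[0,0,1.]]),np.array([c['k1'],0,0,0.])
def ray(c,u,v):
    K,D=KD(c);p=cv2.undistortPoints(np.array([[[u,v]]],float),K,D)[0,0]
    E=np.array(c['extrinsics']);return E[:3,3],E[:3,:3]@np.array([p[0],-p[1],-1.])
def onz(c,u,v,z):
    o,d=ray(c,u,v);return o+d*(z-o[2])/d[2]
def proj(c,P):
    K,D=KD(c);E=np.linalg.inv(c['extrinsics']);P=np.atleast_2d(P)@E[:3,:3].T+E[:3,3]
    return cv2.projectPoints(P*[1,-1,-1],np.zeros(3),np.zeros(3),K,D)[0][:,0]
def tri(rs):
    A=0;b=0
    for o,d in rs:
        d=d/np.linalg.norm(d);M=np.eye(3)-np.outer(d,d);A=A+M;b=b+M@o
    x=np.linalg.solve(A,b);return x
def save(n,img,s=1): cv2.imwrite('pics/'+n+'.png',cv2.resize(img[:,:,::-1],None,fx=s,fy=s,interpolation=cv2.INTER_CUBIC))
E
python3 - <<'E'
from h import *
import pickle
d={n:cam(n) for n in('scene','side')}
pickle.dump(d,open('c0.pkl','wb'))
for n in d: save(n+'0',d[n]['img'],1.25); print(n,np.round(d[n]['extrinsics'],3),d[n]['fx'],d[n]['k1'])
o=env.get_obs();print({k:np.round(v,3) for k,v in o.items()})
E
```

```text
scene [[-0.647 -0.644  0.407  1.13 ]
 [ 0.762 -0.557  0.33   0.421]
 [ 0.014  0.524  0.852  1.295]
 [ 0.     0.     0.     1.   ]] 466.2387053023713 -0.07338474704477253
side [[-0.934  0.247 -0.26   0.226]
 [-0.358 -0.606  0.71   0.973]
 [ 0.018  0.756  0.654  1.069]
 [ 0.     0.     0.     1.   ]] 371.9386798905487 0.007368997605232899
{'time': np.float64(0.1), 'joints': array([-1.344,  0.088,  1.372,  0.   ,  1.684, -0.103]), 'qvel': array([-0.   , -0.002, -0.003,  0.002,  0.002, -0.001]), 'effort': array([ 3.0000e-03, -3.4125e+01, -3.0330e+01,  7.2000e-02,  3.0000e-02,
       -0.0000e+00]), 'tcp_pos': array([ 0.178, -0.52 ,  0.204]), 'orientation': array([-3.097, -0.515,  0.   ]), 'wrist_force': array([ 0.897, -0.24 , -0.373]), 'wrist_torque': array([-0.025,  0.023, -0.022]), 'opening': np.float64(0.094)}
```

View pics/scene0.png

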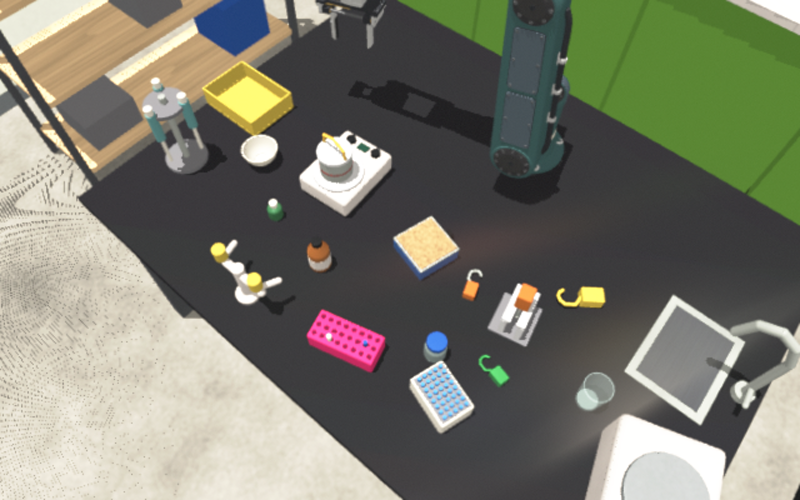

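View pics/side0.png

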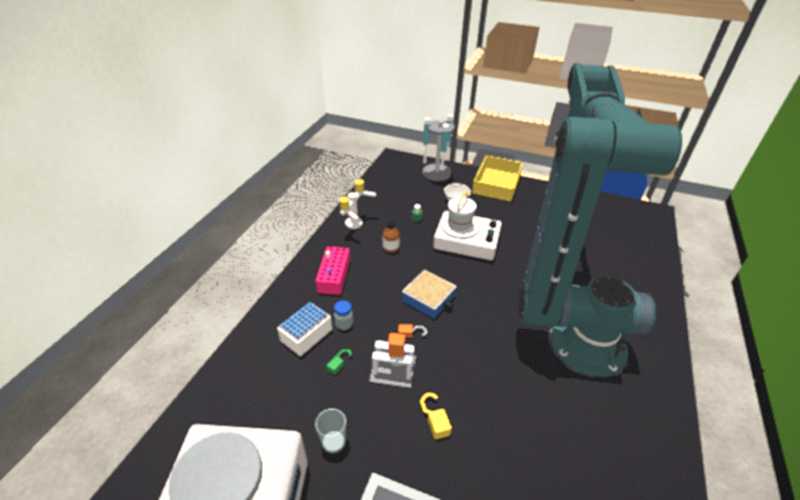

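The orange hook hangs in the rack at about (525,297) in the scene view, the canister is on the hotplate at (335,155), and the stand is at (427,245). I'll enlarge these three from both cameras in one mosaic.

Run:
```python
from h import *
import pickle
d=pickle.load(open('c0.pkl','rb'))
def crop(n,u,v,w=66,h=74): # centre px in the 1.25 pictures
    u=int(u/1.25);v=int(v/1.25);x=u-w//2;y=v-h//2
    print(n,x,y)
    return cv2.resize(d[n]['img'][y:y+h,x:x+w],None,fx=4,fy=4,interpolation=cv2.INTER_CUBIC)
a=np.hstack([crop('scene',517,310),crop('scene',345,170,w=80),crop('scene',427,247,w=54)])
b=np.hstack([crop('side',397,355),crop('side',467,225,w=80),crop('side',430,292,w=54)])
save('mos',np.vstack([a,b]))
for n,p in(('scene',(525,297,.1)),('scene',(335,155,.15)),('scene',(427,247,.07)),('side',(397,345,.1)),('side',(460,215,.15)),('side',(430,292,.07)),('scene',(320,255,.05)),('scene',(260,150,.03)),('scene',(437,347,.05)),('scene',(345,340,.05))): print(n,p,onz(d[n],p[0]/1.25,p[1]/1.25,p[2]).round(3))
```

```text
scene 380 211
scene 236 99
scene 314 160
side 284 247
side 333 143
side 317 196
scene (525, 297, 0.1) [0.477 0.281 0.1  ]
scene (335, 155, 0.15) [ 0.485 -0.304  0.15 ]
scene (427, 247, 0.07) [0.504 0.017 0.07 ]
side (397, 345, 0.1) [0.48  0.275 0.1  ]
side (460, 215, 0.15) [ 0.465 -0.263  0.15 ]
side (430, 292, 0.07) [0.467 0.035 0.07 ]
scene (320, 255, 0.05) [ 0.685 -0.175  0.05 ]
scene (260, 150, 0.03) [ 0.542 -0.554  0.03 ]
scene (437, 347, 0.05) [0.686 0.193 0.05 ]
scene (345, 340, 0.05) [0.809 0.024 0.05 ]
```

View pics/mos.png

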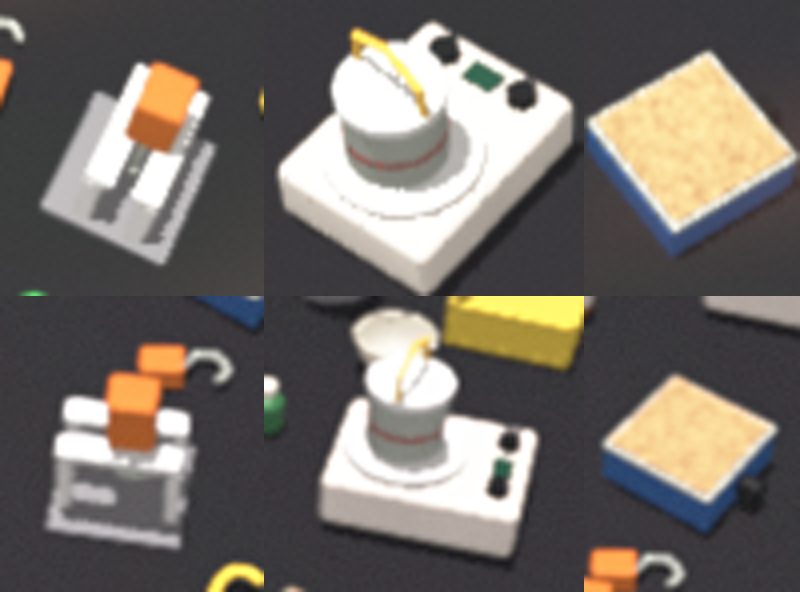

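```bash
cat > fit.py <<'E'
from h import *
import pickle
from scipy.optimize import least_squares
d=pickle.load(open('c0.pkl','rb'))
def px(n,x0,y0,col,row,L): return [(n,(x0-.375+(a-col)/4,y0-.375+(b-row)/4)) for a,b in L]
def fit(obs,model,p0):
    def r(p):
        P=model(p);return np.concatenate([proj(d[n],P[i])[0]-uv for i,(n,uv) in obs])
    s=least_squares(r,p0,loss='soft_l1');print(s.x.round(4),'res',np.abs(r(s.x)).round(1).reshape(-1,2).tolist());return s.x
def place(x,y,a,L):
    c,s=np.cos(a),np.sin(a);return np.array([[x+c*u-s*v,y+s*u+c*v,w] for u,v,w in L])
def o(idx,l): return list(zip(idx,l))
sq=lambda a,b,z:[(-a,-b,z),(a,-b,z),(a,b,z),(-a,b,z)]
# jack top
J=o([0,3,2,1],px('scene',314,160,584,0,[(708,52),(797,155),(676,228),(588,122)]))+o([0,3,2,1],px('side',317,196,584,296,[(777,428),(706,500),(602,440),(676,375)]))
jk=fit(J,lambda p:place(p[0],p[1],p[2],sq(.06,.06,p[3])),[.5,.02,0,.06])
# rack foot corners + block top
Rk=o([0,3,2,1],px('scene',380,211,0,0,[(100,93),(215,147),(160,263),(42,207)]))+o([2,3],px('side',284,247,0,296,[(48,528),(180,545)]))
fit(Rk,lambda p:place(p[0],p[1],p[2],sq(.055,.05,.005)),[.48,.28,0])
fit(Rk,lambda p:place(p[0],p[1],p[2],sq(.05,.055,.005)),[.48,.28,0])
B=o([0,3,2,1],px('scene',380,211,0,0,[(150,63),(200,77),(187,112),(135,100)]))+o([2,3,0,1],px('side',284,247,0,296,[(108,407),(157,407),(161,378),(108,375)]))
fit(B,lambda p:place(p[0],p[1],p[2],sq(.02,.018,p[3])),[.48,.28,0,.135])
# hotplate case, bottom corners
H=o([3,2,1],px('scene',236,99,264,0,[(572,125),(425,292),(282,187)]))+o([1,2,3],px('side',333,143,264,296,[(0,0)]*0+[(348,405)]*0+[(320,515),(510,555)] and []))
H+=o([2,3],px('side',333,143,264,296,[(320,513),(508,556)]))
hp=lambda p:place(p[0],p[1],p[2],[(-.135,-.08,0),(.075,-.08,0),(.075,.08,0),(-.135,.08,0)])
fit(H,hp,[.47,-.28,0])
# canister: bail shoulders (0,1) at z .075+.108, leg feet(2,3) .155
C=o([0,1,2,3],px('scene',236,99,264,0,[(357,32),(421,86),(352,54),(425,112)]))+o([0,1],px('side',333,143,264,296,[(426,340),(402,372)]))
fit(C,lambda p:place(p[0],p[1],p[2],[(0,-.038,.183),(0,.038,.183),(0,-.038,.155),(0,.038,.155)]),[.47,-.28,0])
E
python3 fit.py
```

```text
[ 0.4825 -0.0025 -0.276   0.0447] res [[0.3, 0.7], [0.4, 0.0], [0.6, 0.3], [0.4, 1.0], [0.4, 0.1], [0.2, 0.3], [0.0, 0.9], [0.7, 0.1]]
[0.4888 0.2823 0.2118] res [[1.0, 0.9], [0.3, 0.4], [0.8, 0.4], [0.6, 0.4], [0.5, 0.2], [0.4, 0.8]]
[0.4909 0.2801 0.2406] res [[4.7, 0.0], [0.1, 1.0], [2.6, 0.4], [2.3, 1.8], [0.7, 1.4], [2.0, 0.8]]
[0.4807 0.2802 0.3228 0.1344] res [[0.2, 1.5], [0.0, 0.7], [0.4, 2.4], [0.2, 1.0], [0.2, 0.4], [0.4, 1.0], [0.3, 0.9], [0.4, 0.7]]
[ 0.4631 -0.3259  0.0511] res [[0.1, 2.4], [1.3, 0.8], [0.9, 2.1], [1.6, 1.5], [2.0, 1.2]]
[ 0.4747 -0.3167 -0.0806] res [[0.3, 0.1], [0.2, 0.3], [1.7, 0.5], [0.6, 0.9], [0.1, 0.1], [0.2, 1.1]]
```

Jack fits at (0.482,-0.002) with its top near 46 mm. The rack is at (0.489,0.282), yaw 0.21, and the canister at (0.475,-0.317), with the bail within about 0.1 rad of world y. Next I'll approach the rack and look at the hook's mouth.

```bash
cat >> h.py <<'E'
def pose(yaw,tilt=0): # tool down, tool x at yaw; tilt about tool y
    return R.from_euler('z',yaw)*R.from_euler('x',np.pi)*R.from_euler('y',tilt)
def go(p,yaw,tilt=0,start=None):
    o=env.get_obs();R0=R.from_rotvec(o['orientation']);p0=np.array(o['tcp_pos'])
    if start: p0=np.array(start[0]);R0=pose(start[1])
    s=R0.inv().apply(np.array(p)-p0)/.3;t=(R0.inv()*pose(yaw,tilt)).as_rotvec()/np.radians(30)
    print('shift',s.round(4),'turn',t.round(4))
def st():
    o=env.get_obs();m=R.from_rotvec(o['orientation']).as_matrix()
    print('t',round(float(o['time']),2),'tcp',np.round(o['tcp_pos'],4),'yaw',round(np.arctan2(m[1,0],m[0,0]),4),'zdir',m[:,2].round(4),'F',np.round(o['wrist_force'],2),'op',round(float(o['opening']),4))
E
python3 - <<'E'
from h import *
st()
c=read_camera('wrist');print(np.round(c['mount'],3),c['fx'],c['k1'])
go([.44,.0,.3],.21); go([.35,.27,.26],.21)
E
```

```text
t 0.1 tcp [ 0.178  -0.5199  0.2044] yaw 0.3298 zdir [-4.0e-04  1.9e-03 -1.0e+00] F [ 0.9  -0.24 -0.37] op 0.0943
[[-0.     0.966  0.259  0.075]
 [ 1.     0.     0.    -0.001]
 [ 0.     0.259 -0.966 -0.179]
 [ 0.     0.     0.     1.   ]] 276.92162874942676 0.010411792723854929
shift [ 1.3876 -1.3575 -0.3156] turn [-3.100e-03 -1.000e-04  2.288e-01]
shift [ 1.3953 -2.3059 -0.1807] turn [-3.100e-03 -1.000e-04  2.288e-01]
```

Run:
```python
from h import *
go([.34,-.28,.33],.21)
go([.45,.0,.28],.21,start=([.34,-.28,.33],.21))
```

```text
shift [ 0.77   -0.5826 -0.417 ] turn [-3.100e-03 -1.000e-04  2.288e-01]
shift [ 0.5532 -0.8364  0.1667] turn [0. 0. 0.]
```

Emit:
{"api": "send_rows", "payload": {
  "commands": [
    {"x":0.1,"y":-0.05,"z":-0.2,"az":0.1,"gripper":1},
    {"x":0.77,"y":-0.58,"z":-0.42,"az":0.229,"gripper":1},
    {"x":0.77,"y":-0.58,"z":-0.42,"az":0.229,"gripper":1},
    {"x":0.77,"y":-0.58,"z":-0.42,"az":0.229,"gripper":1},
    {"x":0.77,"y":-0.58,"z":-0.42,"az":0.229,"gripper":1},
    {"x":0.77,"y":-0.58,"z":-0.42,"az":0.229,"gripper":1},
    {"x":0.77,"y":-0.58,"z":-0.42,"az":0.229,"gripper":1}
  ]
}}

```text
validation failed for argument at $.co...
```

Emit:
{"api": "send_rows", "payload": {
  "commands": [
    {"x":0.553,"y":-0.836,"z":0.167,"ax":0.3,"gripper":1},
    {"x":0.553,"y":-0.836,"z":0.167,"ax":0.6,"gripper":1},
    {"x":0.553,"y":-0.836,"z":0.167,"ax":0.8,"gripper":1},
    {"x":0.553,"y":-0.836,"z":0.167,"ax":0.8,"gripper":1},
    {"x":0.553,"y":-0.836,"z":0.167,"ax":0.8,"gripper":1},
    {"x":0.553,"y":-0.836,"z":0.167,"ax":0.8,"gripper":1}
  ]
}}

```text
validation failed for argument at $.co...
```

Run:
```python
from h import *
st()
o=env.get_obs();R0=R.from_rotvec(o['orientation'])
T=pose(.21)*R.from_euler('x',np.radians(40))
zt=T.apply([0,0,1]);p=np.array([.489,.282,.05])-.14*zt;print(p,zt)
print((R0.inv().apply(p-o['tcp_pos'])/.3).round(3),((R0.inv()*T).as_rotvec()/np.radians(30)).round(3))
```

```text
t 0.15 tcp [ 0.178  -0.52    0.2046] yaw 0.3298 zdir [-4.0e-04  1.6e-03 -1.0e+00] F [0.82 0.24 0.57] op 0.0939
[0.50775936 0.19398674 0.15724622] [-0.13399544  0.62866615 -0.76604444]
[ 1.811 -1.895  0.161] [1.329 0.08  0.219]
```

The moves were refused, probably because every key has to be present.

Emit:
{"api": "send_rows", "payload": {
  "commands": [
    {"x":0.1,"y":-0.05,"z":-0.2,"ax":0,"ay":0,"az":0.1,"gripper":1},
    {"x":0.77,"y":-0.58,"z":-0.42,"ax":0,"ay":0,"az":0.229,"gripper":1},
    {"x":0.77,"y":-0.58,"z":-0.42,"ax":0,"ay":0,"az":0.229,"gripper":1},
    {"x":0.77,"y":-0.58,"z":-0.42,"ax":0,"ay":0,"az":0.229,"gripper":1},
    {"x":0.77,"y":-0.58,"z":-0.42,"ax":0,"ay":0,"az":0.229,"gripper":1},
    {"x":0.77,"y":-0.58,"z":-0.42,"ax":0,"ay":0,"az":0.229,"gripper":1},
    {"x":0.77,"y":-0.58,"z":-0.42,"ax":0,"ay":0,"az":0.229,"gripper":1}
  ]
}}

```text
time: 1.02
tcp_pos: [0.3409, -0.28, 0.332]
orientation: [3.123, 0.334, 0.001]
wrist_force: [0.5, 1.1, 0.1]
opening: 0.0941
```

Emit:
{"api": "send_rows", "payload": {
  "commands": [
    {"x":0.553,"y":-0.836,"z":0.1,"ax":0.3,"ay":0,"az":0,"gripper":1},
    {"x":0.553,"y":-0.836,"z":0.167,"ax":0.6,"ay":0,"az":0,"gripper":1},
    {"x":0.553,"y":-0.836,"z":0.167,"ax":0.8,"ay":0,"az":0,"gripper":1},
    {"x":0.553,"y":-0.836,"z":0.167,"ax":0.8,"ay":0,"az":0,"gripper":1},
    {"x":0.553,"y":-0.836,"z":0.167,"ax":0.8,"ay":0,"az":0,"gripper":1},
    {"x":0.553,"y":-0.836,"z":0.167,"ax":0.8,"ay":0,"az":0,"gripper":1}
  ]
}}

```text
time: 1.78
tcp_pos: [0.45, 0.0005, 0.2795]
orientation: [-2.707, -0.289, 0.066]
wrist_force: [-0.3, -0.2, -1.1]
opening: 0.0942
```

Run:
```python
from h import *
st()
o=env.get_obs();R0=R.from_rotvec(o['orientation'])
T=pose(.21)*R.from_euler('x',np.radians(42))
zt=T.apply([0,0,1]);p=np.array([.489,.282,.05])-.14*zt;print(p,zt)
print((R0.inv().apply(p-o['tcp_pos'])/.3).round(3),((R0.inv()*T).as_rotvec()/np.radians(30)).round(3))
```

```text
t 1.77 tcp [0.45   0.0005 0.2795] yaw 0.2134 zdir [-0.089   0.3988 -0.9127] F [-0.34 -0.23 -1.13] op 0.0942
[0.50852817 0.19037974 0.15404028] [-0.1394869   0.65443042 -0.74314483]
[ 0.326 -0.356  0.617] [0.596 0.008 0.003]
```

Emit:
{"api": "send_rows", "payload": {
  "commands": [
    {"x":0.326,"y":-0.356,"z":0.4,"ax":0.3,"ay":0,"az":0,"gripper":1},
    {"x":0.326,"y":-0.356,"z":0.6,"ax":0.596,"ay":0,"az":0,"gripper":1},
    {"x":0.326,"y":-0.356,"z":0.6,"ax":0.596,"ay":0,"az":0,"gripper":1},
    {"x":0.326,"y":-0.356,"z":0.6,"ax":0.596,"ay":0,"az":0,"gripper":1},
    {"x":0.326,"y":-0.356,"z":0.6,"ax":0.596,"ay":0,"az":0,"gripper":1}
  ]
}}

```text
time: 2.4
tcp_pos: [0.509, 0.186, 0.1571]
orientation: [-2.399, -0.251, 0.105]
wrist_force: [-1.3, -0.8, 0.5]
opening: 0.0938
```

Run:
```python
from h import *
import pickle
st();c=cam('wrist');pickle.dump(c,open('w1.pkl','wb'))
u=proj(c,[[.489,.282,.05]])[0];print(u)
x,y=(u-[130,100]).astype(int);x=max(x,0);y=max(y,0);print(x,y)
save('w1',c['img'][y:y+200,x:x+260],3)
```

```text
t 2.4 tcp [0.509  0.186  0.1571] yaw 0.2106 zdir [-0.1442  0.6528 -0.7437] F [-1.26 -0.77  0.51] op 0.0938
[317.4653189  189.13400075]
187 89
```

View pics/w1.png

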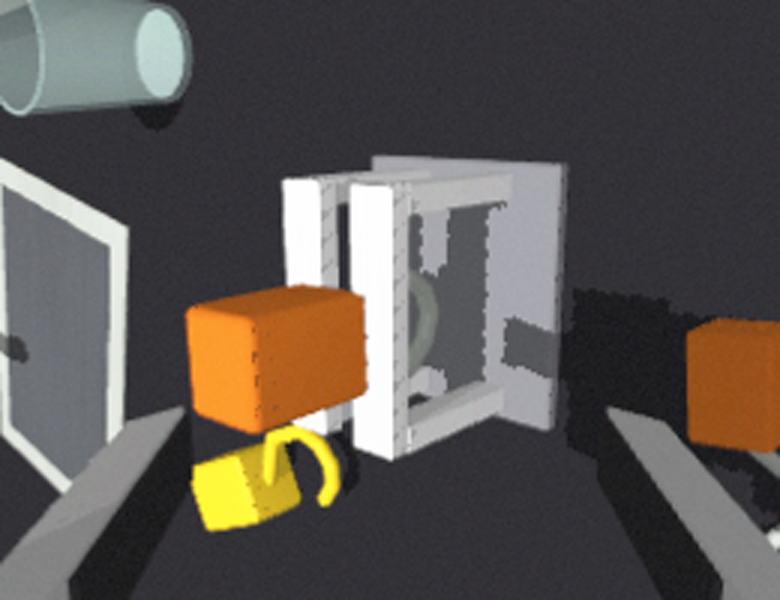

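The wrist view shows the block near (190–366, 286–432) and part of the bowl arc showing under the near rail at (410–438, 270–365). Projecting the hook model both ways round should settle which way the mouth faces.

```bash
cat > fit2.py <<'E'
from h import *
import pickle
from scipy.optimize import least_squares
from fit import place
c=pickle.load(open('w1.pkl','rb'))
o=np.array([187,89]);pp=lambda L:np.array(L)/3-.33+o
obs=pp([(188,310),(258,320),(258,432),(366,390),(362,297),(305,286),(193,412)])
M=[(.02,.018,.0275),(.02,-.018,.0275),(-.02,-.018,.0275),(-.02,-.018,-.0275),(.02,-.018,-.0275),(.02,.018,-.0275)]
# seen: top face left(hi z); image up=+x
M=[(.02,.018,.0275),(.02,-.018,.0275),(-.02,-.018,.0275),(-.02,-.018,-.0275),(.02,-.018,-.0275),None,(-.02,.018,.0275)]
k=[i for i in range(7) if M[i]]
f=lambda p:(proj(c,place(p[0],p[1],p[2],[(M[i][0],M[i][1],M[i][2]+p[3]) for i in k]))-obs[k])
s=least_squares(lambda p:f(p).ravel(),[.48,.28,.2,.1075]);print(s.x.round(4),np.abs(f(s.x)).round(1).tolist())
x,y,a,_=s.x
F=pp([(567,165),(553,430),(373,157)])
g=lambda p:proj(c,place(p[0],p[1],p[2],[(.055,-.05,p[3]),(-.055,-.05,p[3]),(.055,.05,p[3])]))-F
s2=least_squares(lambda p:g(p).ravel(),[.489,.282,.2,.005]);print('rack foot',s2.x.round(4),np.abs(g(s2.x)).round(1).tolist())
# rails: near rail top (y -8..-?), ends
print('rail end mid-top near slot edge +x,-x crop:',((proj(c,place(s2.x[0],s2.x[1],s2.x[2],[(.05,-.008,.08),(-.05,-.008,.08),(.05,.008,.08),(-.05,.008,.08)]))+.33-o)*3).round(0).tolist())
for sg in(1,-1):
    L=[(sg*u,0,.033+w) for u,w in((0,-12),(0,-4),(-22,10),(-22,0),(-18,0),(16,9),(16,0),(12,-6)) for u,w in[(u/1000,w/1000)]]
    print(sg,((proj(c,place(x,y,a,L))+.33-o)*3).round(0).tolist())
E
python3 fit2.py | tail -6
```

```text
[ 0.4747 -0.3167 -0.0806] res [[0.3, 0.1], [0.2, 0.3], [1.7, 0.5], [0.6, 0.9], [0.1, 0.1], [0.2, 1.1]]
[0.4693 0.2984 0.227  0.0915] [[0.5, 0.8], [2.3, 0.7], [0.0, 0.1], [0.0, 1.1], [0.5, 0.6], [1.6, 0.6]]
rack foot [0.4869 0.283  0.2156 0.0041] [[0.7, 0.3], [0.0, 0.5], [0.8, 0.2]]
rail end mid-top near slot edge +x,-x crop: [[348.0, 186.0], [354.0, 449.0], [317.0, 183.0], [325.0, 438.0]]
1 [[403.0, 318.0], [391.0, 322.0], [370.0, 377.0], [385.0, 372.0], [385.0, 363.0], [369.0, 291.0], [384.0, 287.0], [393.0, 294.0]]
-1 [[403.0, 318.0], [391.0, 322.0], [367.0, 277.0], [383.0, 273.0], [384.0, 283.0], [371.0, 363.0], [385.0, 359.0], [394.0, 347.0]]
```

```bash
sed -i 's/M\[i\]\[2\]+p\[3\]/M[i][2]+.1075/; s/,None,/,(.02,.018,-.0275),/; s/\[.48,.28,.2,.1075\]/[.48,.28,.2,0]/' fit2.py; python3 fit2.py | tail -5
```

```text
[0.4804 0.2808 0.2298 0.    ] [[2.2, 1.9], [3.2, 0.1], [0.5, 2.9], [2.6, 2.4], [3.0, 2.1], [0.6, 2.2], [0.7, 1.4]]
rack foot [0.4869 0.283  0.2156 0.0041] [[0.7, 0.3], [0.0, 0.5], [0.8, 0.2]]
rail end mid-top near slot edge +x,-x crop: [[348.0, 186.0], [354.0, 449.0], [317.0, 183.0], [325.0, 438.0]]
1 [[437.0, 309.0], [425.0, 313.0], [404.0, 370.0], [419.0, 365.0], [419.0, 356.0], [404.0, 280.0], [418.0, 277.0], [428.0, 284.0]]
-1 [[437.0, 309.0], [425.0, 313.0], [402.0, 266.0], [418.0, 262.0], [418.0, 272.0], [405.0, 356.0], [419.0, 351.0], [428.0, 339.0]]
```

Run:
```python
import pickle,numpy as np
c=pickle.load(open('w1.pkl','rb'));g=c['img'].astype(int).mean(2).astype(int)
# crop col 405-440 -> full 187+135..147 ; rows 255-385 -> 89+85..128
print('cols',list(range(321,336)))
for v in range(174,220): print(v,(v-89)*3,g[v,321:336])
```

```text
cols [321, 322, 323, 324, 325, 326, 327, 328, 329, 330, 331, 332, 333, 334, 335]
174 255 [186 175 107  90  86  93 125 169 170 171 169 171 169 170 157]
175 258 [184 175 108  88  88  89 105 170 171 170 170 170 169 171 161]
176 261 [183 175 105  88  85  85 107 170 171 171 170 169 171 168 161]
177 264 [186 173 106  89  87  88 107 168 168 171 169 168 160 114 109]
178 267 [185 174 119  91  87 101 156 169 170 171 171 164 111  86  86]
179 270 [187 176 128 112 103 107 162 113 124 169 168 161  88  87  85]
180 273 [170 177 137 120 112 104 113  88  94 114 122 161  89  87  87]
181 276 [164 178 142 124 120 113 106  93  89  85  92 112  88  90  85]
182 279 [180 177 136 121 120 118 115 109  95  88  87  87  89  88  87]
183 282 [184 176 135 117 117 118 117 115 106  96  90  88  87  86  88]
184 285 [183 174 132 117 117 117 118 120 116 109  90  87  88  90  88]
185 288 [183 173 122 118 116 113 120 121 117 116  96  88  88  86  86]
186 291 [185 172 112 105 115 118 115 117 117 116 100  87  88  89  87]
187 294 [184 171 107  91 105 116 118 118 119 120 108  89  85  88  88]
188 297 [184 172 106  87  93 119 125 12
[... 1500 characters left out ...]

210 363 [180 173 129 120 120 115 104  86  86  87  88  89  87  86  90]
211 366 [178 173 131 117 119 123 141 150 158 146  89  86  88  87  88]
212 369 [181 168 121 120 123 148 168 178 178 166 157 148 102 146  89]
213 372 [180 172 119 120 145 178 182 183 180 167 170 168 159 159  88]
214 375 [165 173 120 145 176 182 183 182 180 165 171 169 170 161  89]
215 378 [159 175 162 177 183 182 181 181 180 167 168 170 170 168 145]
216 381 [175 175 169 183 182 182 183 181 180 167 169 172 169 171 160]
217 384 [182 176 171 184 183 183 183 182 181 166 171 169 169 170 159]
218 387 [178 177 171 183 184 183 184 182 177 168 168 170 170 169 161]
219 390 [180 177 171 182 178 152 178 178 171 171 170 167 171 162 113]
```

Rows of bar material at the hook's lower arm reach 373+, so the arc is centred at crop row ~323. That matches the mouth-toward-+x model (322) and not the flipped one (308). The block is at (0.4805,0.2805), yaw ~0.22.

Run:
```python
from h import *
go([.482,.25,.25],.222)
```

```text
shift [-0.0471 -0.3746 -0.0718] turn [-1.3963 -0.0032 -0.025 ]
```

Emit:
{"api": "send_rows", "payload": {
  "commands": [
    {"x":-0.047,"y":-0.3,"z":-0.2,"ax":-0.35,"ay":0,"az":-0.02,"gripper":1},
    {"x":-0.047,"y":-0.37,"z":-0.15,"ax":-0.7,"ay":0,"az":-0.02,"gripper":1},
    {"x":-0.047,"y":-0.375,"z":-0.1,"ax":-1,"ay":0,"az":-0.02,"gripper":1},
    {"x":-0.047,"y":-0.375,"z":-0.072,"ax":-1,"ay":0,"az":-0.02,"gripper":1},
    {"x":-0.047,"y":-0.375,"z":-0.072,"ax":-1,"ay":0,"az":-0.02,"gripper":1}
  ]
}}

```text
time: 3.08
tcp_pos: [0.4821, 0.2496, 0.2505]
orientation: [-2.918, -0.319, 0.03]
wrist_force: [0.5, 0.5, -0.5]
opening: 0.0942
```

Run:
```python
from h import *
st();go([.4805,.2805,.19],.222)
```

```text
t 3.08 tcp [0.4821 0.2496 0.2505] yaw 0.2173 zdir [-0.0424  0.2016 -0.9785] F [ 0.53  0.49 -0.55] op 0.0942
shift [ 0.0167 -0.058   0.2182] turn [-0.3963 -0.005  -0.0085]
```

Emit:
{"api": "send_rows", "payload": {
  "commands": [
    {"x":0.017,"y":-0.058,"z":0.1,"ax":-0.35,"ay":-0.005,"az":-0.0085,"gripper":1},
    {"x":0.017,"y":-0.058,"z":0.218,"ax":-0.396,"ay":-0.005,"az":-0.0085,"gripper":1},
    {"x":0.017,"y":-0.058,"z":0.218,"ax":-0.396,"ay":-0.005,"az":-0.0085,"gripper":1},
    {"x":0.017,"y":-0.058,"z":0.218,"ax":-0.396,"ay":-0.005,"az":-0.0085,"gripper":1}
  ]
}}

```text
time: 3.58
tcp_pos: [0.4819, 0.2801, 0.1915]
orientation: [-3.122, -0.345, -0.003]
wrist_force: [0.1, 1.0, 0.7]
opening: 0.0943
```

Run:
```python
from h import *
import pickle
st();go([.4805,.2805,.094],.222)
c=cam('wrist');pickle.dump(c,open('w2.pkl','wb'));print(proj(c,[[.4804,.2808,.135],[.4804,.2808,.08]]));save('w2',c['img'])
```

```text
t 3.58 tcp [0.4819 0.2801 0.1915] yaw 0.2202 zdir [ 2.1e-03  6.0e-04 -1.0e+00] F [0.12 0.98 0.68] op 0.0943
shift [-0.0049 -0.0023  0.3251] turn [-0.0002 -0.0041 -0.0034]
[[317.79001801 213.76443222]
 [317.88983459 198.24853623]]
```

View pics/w2.png

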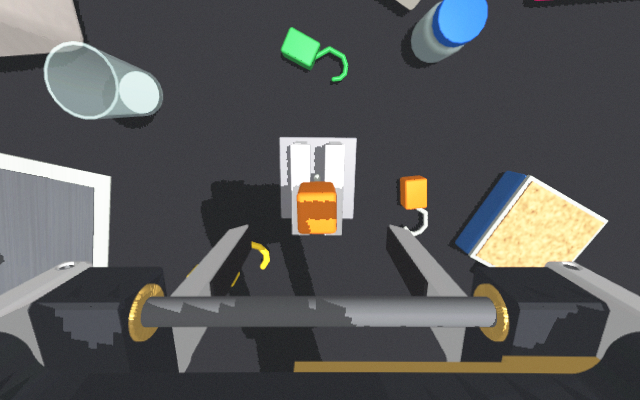

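The block's top centre is at (317.5,214), as predicted at (317.8,213.8). Now I'll descend and grip.

Emit:
{"api": "send_rows", "payload": {
  "commands": [
    {"x":-0.005,"y":-0.002,"z":0.15,"ax":0,"ay":-0.004,"az":-0.003,"gripper":1},
    {"x":-0.005,"y":-0.002,"z":0.25,"ax":0,"ay":-0.004,"az":-0.003,"gripper":1},
    {"x":-0.005,"y":-0.002,"z":0.323,"ax":0,"ay":-0.004,"az":-0.003,"gripper":1},
    {"x":-0.005,"y":-0.002,"z":0.323,"ax":0,"ay":-0.004,"az":-0.003,"gripper":1},
    {"x":-0.005,"y":-0.002,"z":0.323,"ax":0,"ay":-0.004,"az":-0.003,"gripper":-1},
    {"x":-0.005,"y":-0.002,"z":0.323,"ax":0,"ay":-0.004,"az":-0.003,"gripper":-1},
    {"x":-0.005,"y":-0.002,"z":0.323,"ax":0,"ay":-0.004,"az":-0.003,"gripper":-1},
    {"x":-0.005,"y":-0.002,"z":0.323,"ax":0,"ay":-0.004,"az":-0.003,"gripper":-1},
    {"x":-0.005,"y":-0.002,"z":0.323,"ax":0,"ay":-0.004,"az":-0.003,"gripper":-1},
    {"x":-0.005,"y":-0.002,"z":0.323,"ax":0,"ay":-0.004,"az":-0.003,"gripper":-1}
  ]
}}

```text
time: 4.88
tcp_pos: [0.4794, 0.2824, 0.0942]
orientation: [3.121, 0.353, 0.0]
wrist_force: [-0.3, -0.9, 0.3]
opening: 0.0376
```

Run:
```python
from h import *
st();go([.4805,.2805,.26],.222)
```

```text
t 4.88 tcp [0.4794 0.2824 0.0942] yaw 0.2255 zdir [ 3.e-04 -3.e-04 -1.e+00] F [-0.31 -0.94  0.29] op 0.0376
shift [ 0.0025  0.0072 -0.5528] turn [ 0.0007 -0.0005  0.0068]
```

Emit:
{"api": "send_rows", "payload": {
  "commands": [
    {"x":0,"y":0,"z":0,"ax":0,"ay":0,"az":0,"gripper":-1},
    {"x":0,"y":0,"z":0,"ax":0,"ay":0,"az":0,"gripper":-1},
    {"x":0,"y":0,"z":0,"ax":0,"ay":0,"az":0,"gripper":-1}
  ]
}}

```text
time: 5.25
tcp_pos: [0.4794, 0.2823, 0.0942]
orientation: [3.121, 0.353, 0.0]
wrist_force: [0.1, 0.3, 0.3]
opening: 0.0356
```

Emit:
{"api": "send_rows", "payload": {
  "commands": [
    {"x":0,"y":0,"z":-0.05,"ax":0,"ay":0,"az":0,"gripper":-1},
    {"x":0,"y":0,"z":-0.15,"ax":0,"ay":0,"az":0,"gripper":-1},
    {"x":0,"y":0,"z":-0.3,"ax":0,"ay":0,"az":0,"gripper":-1},
    {"x":0,"y":0,"z":-0.45,"ax":0,"ay":0,"az":0,"gripper":-1},
    {"x":0,"y":0,"z":-0.6,"ax":0,"ay":0,"az":0,"gripper":-1},
    {"x":0,"y":0,"z":-0.65,"ax":0,"ay":0,"az":0,"gripper":-1},
    {"x":0,"y":0,"z":-0.65,"ax":0,"ay":0,"az":0,"gripper":-1}
  ]
}}

```text
time: 6.12
tcp_pos: [0.4796, 0.2826, 0.2899]
orientation: [-3.121, -0.353, -0.003]
wrist_force: [0.4, -0.3, -1.5]
opening: 0.0358
```

Run:
```python
from h import *
st();go([.37,.02,.29],-.08);go([.37,-.317,.29],-.08)
```

```text
t 6.12 tcp [0.4796 0.2826 0.2899] yaw 0.2255 zdir [ 2.1e-03  8.0e-04 -1.0e+00] F [ 0.44 -0.29 -1.54] op 0.0358
shift [-0.5519  0.7716 -0.0017] turn [-0.0013 -0.0041  0.5834]
shift [-0.803   1.8665 -0.0026] turn [-0.0013 -0.0041  0.5834]
```

Emit:
{"api": "send_rows", "payload": {
  "commands": [
    {"x":-0.15,"y":0.15,"z":0,"ax":0,"ay":0,"az":0.15,"gripper":-1},
    {"x":-0.3,"y":0.35,"z":0,"ax":0,"ay":-0.004,"az":0.3,"gripper":-1},
    {"x":-0.42,"y":0.55,"z":0,"ax":0,"ay":-0.004,"az":0.45,"gripper":-1},
    {"x":-0.552,"y":0.77,"z":0,"ax":0,"ay":-0.004,"az":0.583,"gripper":-1},
    {"x":-0.63,"y":0.93,"z":0,"ax":0,"ay":-0.004,"az":0.583,"gripper":-1},
    {"x":-0.63,"y":0.93,"z":0,"ax":0,"ay":-0.004,"az":0.583,"gripper":-1}
  ]
}}

```text
time: 6.88
tcp_pos: [0.3555, -0.0338, 0.2865]
orientation: [-3.139, 0.131, 0.009]
wrist_force: [-0.2, -0.3, -1.4]
opening: 0.0356
```

Run:
```python
from h import *
st();go([.37,-.317,.29],-.08)
```

```text
t 6.88 tcp [ 0.3555 -0.0338  0.2865] yaw -0.0836 zdir [-6.e-03  4.e-04 -1.e+00] F [-0.18 -0.27 -1.44] op 0.0356
shift [ 0.1268  0.9367 -0.0125] turn [ 0.0002  0.0115 -0.0068]
```

Emit:
{"api": "send_rows", "payload": {
  "commands": [
    {"x":0.03,"y":0.2,"z":-0.01,"ax":0,"ay":0.011,"az":-0.007,"gripper":-1},
    {"x":0.06,"y":0.4,"z":-0.012,"ax":0,"ay":0.011,"az":-0.007,"gripper":-1},
    {"x":0.09,"y":0.6,"z":-0.012,"ax":0,"ay":0.011,"az":-0.007,"gripper":-1},
    {"x":0.127,"y":0.8,"z":-0.012,"ax":0,"ay":0.011,"az":-0.007,"gripper":-1},
    {"x":0.127,"y":0.937,"z":-0.012,"ax":0,"ay":0.011,"az":-0.007,"gripper":-1},
    {"x":0.127,"y":0.937,"z":-0.012,"ax":0,"ay":0.011,"az":-0.007,"gripper":-1},
    {"x":0.127,"y":0.937,"z":-0.012,"ax":0,"ay":0.011,"az":-0.007,"gripper":-1}
  ]
}}

```text
time: 7.75
tcp_pos: [0.3726, -0.314, 0.2908]
orientation: [-3.136, 0.119, -0.003]
wrist_force: [-1.1, -0.1, -1.8]
opening: 0.0358
```

Run:
```python
from h import *
import pickle
st();c=cam('wrist');pickle.dump(c,open('w3.pkl','wb'))
x,y=.4747,-.3167
print(proj(c,[[x,y,.197],[x,y-.038,.183],[x,y+.038,.183]]));save('w3',c['img'][:300,120:520],2)
```

```text
t 7.75 tcp [ 0.3726 -0.314   0.2908] yaw -0.0761 zdir [ 0.0017  0.0029 -1.    ] F [-1.08 -0.13 -1.77] op 0.0358
[[313.5475966   94.92600382]
 [352.83079839  93.26014248]
 [275.07080939  99.62666306]]
```

View pics/w3.png

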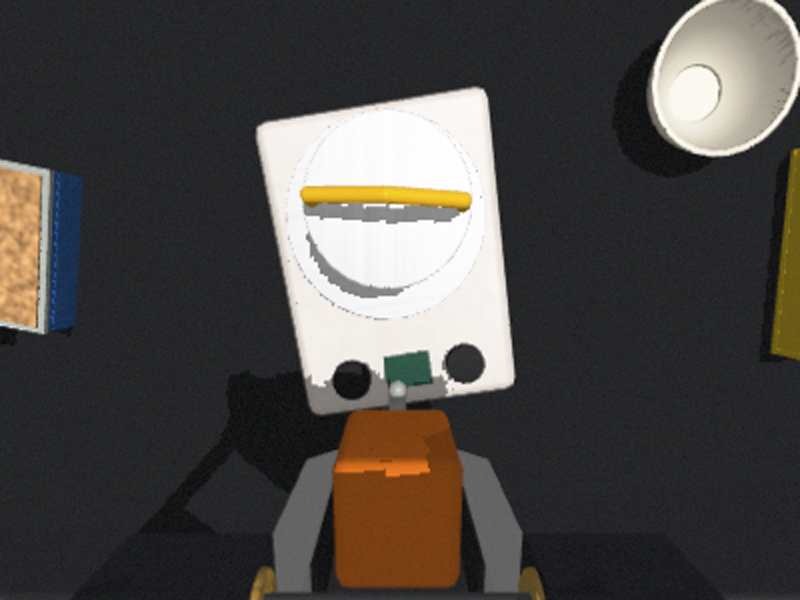

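The bail runs from (308,196) to (465,201), with its peak near (387,193) in the crop. The hook tip shows at (398,390) on the +x side, so the mouth direction is confirmed.

Run:
```python
from h import *
import pickle
c=pickle.load(open('w3.pkl','rb'))
f=lambda a,b,z:onz(c,120+a/2-.25,b/2-.25,z)
p=f(387,193,.197);a=f(308,196,.183);b=f(465,201,.183);print(p,a,b,(a+b)/2,np.linalg.norm(a-b),np.arctan2(*(a-b)[[0,1]])*-1)
lid=[f(387,108,.155),f(387,290,.155),f(301,200,.155),f(471,200,.155)];print((lid[0]+lid[1])/2,(lid[2]+lid[3])/2)
tip=f(398,390,.2365);print('tip',tip)
```

```text
[ 0.4735748  -0.31633183  0.197     ] [ 0.47651064 -0.27761823  0.183     ] [ 0.46835285 -0.35385637  0.183     ] [ 0.47243174 -0.3157373   0.183     ] 0.07667335148189382 -0.10659853491388106
[ 0.47277785 -0.31540301  0.155     ] [ 0.47420009 -0.3149652   0.155     ]
tip [ 0.38919911 -0.31505968  0.2365    ]
```

Run:
```python
from h import *
go([.384,-.3064,.2355],-.107)
```

```text
shift [ 0.0346 -0.0268  0.187 ] turn [-0.0036 -0.0049  0.0607]
```

Emit:
{"api": "send_rows", "payload": {
  "commands": [
    {"x":0.035,"y":-0.027,"z":0.06,"ax":-0.004,"ay":-0.005,"az":0.061,"gripper":-1},
    {"x":0.035,"y":-0.027,"z":0.13,"ax":-0.004,"ay":-0.005,"az":0.061,"gripper":-1},
    {"x":0.035,"y":-0.027,"z":0.187,"ax":-0.004,"ay":-0.005,"az":0.061,"gripper":-1},
    {"x":0.035,"y":-0.027,"z":0.187,"ax":-0.004,"ay":-0.005,"az":0.061,"gripper":-1},
    {"x":0.035,"y":-0.027,"z":0.187,"ax":-0.004,"ay":-0.005,"az":0.061,"gripper":-1}
  ]
}}

```text
time: 8.43
tcp_pos: [0.3846, -0.3077, 0.2376]
orientation: [3.134, -0.169, 0.004]
wrist_force: [0.8, 0.3, -1.2]
opening: 0.0353
```

Run:
```python
from h import *
st();go([.4745,-.316,.2355],-.107)
```

```text
t 8.43 tcp [ 0.3846 -0.3077  0.2376] yaw -0.1078 zdir [ 0.0023 -0.0035 -1.    ] F [ 0.79  0.33 -1.15] op 0.0353
shift [ 0.3011 -0.0047  0.0077] turn [ 0.0061 -0.0051 -0.0016]
```

Emit:
{"api": "send_rows", "payload": {
  "commands": [
    {"x":0.03,"y":-0.003,"z":0.003,"ax":0.003,"ay":-0.003,"az":0,"gripper":-1},
    {"x":0.08,"y":-0.003,"z":0.003,"ax":0.003,"ay":-0.003,"az":0,"gripper":-1},
    {"x":0.13,"y":-0.003,"z":0.003,"ax":0.003,"ay":-0.003,"az":0,"gripper":-1},
    {"x":0.18,"y":-0.003,"z":0.003,"ax":0.003,"ay":-0.003,"az":0,"gripper":-1},
    {"x":0.23,"y":-0.003,"z":0.003,"ax":0.003,"ay":-0.003,"az":0,"gripper":-1},
    {"x":0.27,"y":-0.003,"z":0.003,"ax":0.003,"ay":-0.003,"az":0,"gripper":-1},
    {"x":0.3,"y":-0.003,"z":0.003,"ax":0.003,"ay":-0.003,"az":0,"gripper":-1},
    {"x":0.3,"y":-0.003,"z":0.003,"ax":0.003,"ay":-0.003,"az":0,"gripper":-1},
    {"x":0.3,"y":-0.003,"z":0.003,"ax":0.003,"ay":-0.003,"az":0,"gripper":-1}
  ]
}}

```text
time: 9.55
tcp_pos: [0.4737, -0.3166, 0.2361]
orientation: [3.136, -0.17, -0.0]
wrist_force: [0.1, 0.3, -0.9]
opening: 0.0357
```

Run:
```python
from h import *
import pickle
st();c=cam('scene')
p=proj(c,[[.4735,-.316,.197]])[0];print(p);x,y=(p-[35,30]).astype(int);a=c['img'][y:y+70,x:x+70]
c=cam('side');p=proj(c,[[.4735,-.316,.197]])[0];print(p);x,y=(p-[35,30]).astype(int);b=c['img'][y:y+70,x:x+70]
save('ins',np.hstack([a,b]),5)
```

```text
t 9.55 tcp [ 0.4737 -0.3166  0.2361] yaw -0.1084 zdir [-3.e-04 -8.e-04 -1.e+00] F [ 0.12  0.33 -0.86] op 0.0357
[266.66682314 110.13091983]
[370.63772467 155.38472487]
```

View pics/ins.png

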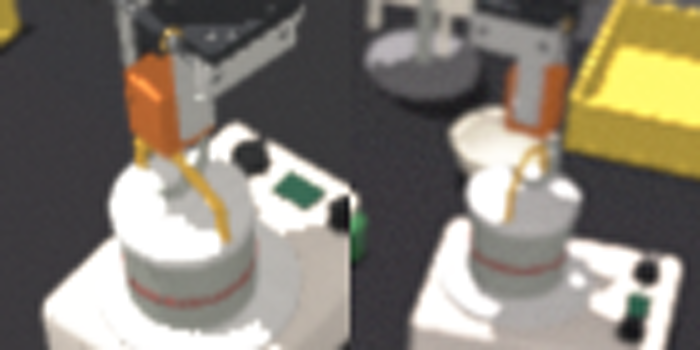

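The hook sits under the bail without any contact force, so I'll raise it slowly.

Emit:
{"api": "send_rows", "payload": {
  "commands": [
    {"x":0,"y":0,"z":-0.02,"ax":0,"ay":0,"az":0,"gripper":-1},
    {"x":0,"y":0,"z":-0.04,"ax":0,"ay":0,"az":0,"gripper":-1},
    {"x":0,"y":0,"z":-0.055,"ax":0,"ay":0,"az":0,"gripper":-1},
    {"x":0,"y":0,"z":-0.065,"ax":0,"ay":0,"az":0,"gripper":-1},
    {"x":0,"y":0,"z":-0.075,"ax":0,"ay":0,"az":0,"gripper":-1},
    {"x":0,"y":0,"z":-0.085,"ax":0,"ay":0,"az":0,"gripper":-1},
    {"x":0,"y":0,"z":-0.095,"ax":0,"ay":0,"az":0,"gripper":-1},
    {"x":0,"y":0,"z":-0.105,"ax":0,"ay":0,"az":0,"gripper":-1},
    {"x":0,"y":0,"z":-0.105,"ax":0,"ay":0,"az":0,"gripper":-1},
    {"x":0,"y":0,"z":-0.105,"ax":0,"ay":0,"az":0,"gripper":-1}
  ]
}}

```text
time: 10.9
tcp_pos: [0.4739, -0.3165, 0.2674]
orientation: [3.136, -0.17, -0.0]
wrist_force: [-0.2, -0.1, -7.5]
opening: 0.036
```

It hangs with about 6 N. I'll continue lifting.

Emit:
{"api": "send_rows", "payload": {
  "commands": [
    {"x":0,"y":0,"z":-0.015,"ax":0,"ay":0,"az":0,"gripper":-1},
    {"x":0,"y":0,"z":-0.04,"ax":0,"ay":0,"az":0,"gripper":-1},
    {"x":0,"y":0,"z":-0.07,"ax":0,"ay":0,"az":0,"gripper":-1},
    {"x":0,"y":0,"z":-0.1,"ax":0,"ay":0,"az":0,"gripper":-1},
    {"x":0,"y":0,"z":-0.13,"ax":0,"ay":0,"az":0,"gripper":-1},
    {"x":0,"y":0,"z":-0.155,"ax":0,"ay":0,"az":0,"gripper":-1},
    {"x":0,"y":0,"z":-0.165,"ax":0,"ay":0,"az":0,"gripper":-1},
    {"x":0,"y":0,"z":-0.165,"ax":0,"ay":0,"az":0,"gripper":-1},
    {"x":0,"y":0,"z":-0.165,"ax":0,"ay":0,"az":0,"gripper":-1},
    {"x":0,"y":0,"z":-0.165,"ax":0,"ay":0,"az":0,"gripper":-1}
  ]
}}

```text
time: 12.15
tcp_pos: [0.4738, -0.3164, 0.3165]
orientation: [3.137, -0.17, -0.001]
wrist_force: [-0.1, -0.7, -7.5]
opening: 0.036
```

Run:
```python
from h import *
st();go([.4825,-.1,.3167],-.107);go([.4825,-.0025,.3167],-.107)
```

```text
t 12.15 tcp [ 0.4738 -0.3164  0.3165] yaw -0.1082 zdir [-8.e-04 -1.e-04 -1.e+00] F [-0.09 -0.73 -7.48] op 0.036
shift [-0.0491 -0.7204 -0.0008] turn [ 0.0004  0.0014 -0.0023]
shift [-8.4200e-02 -1.0435e+00 -9.0000e-04] turn [ 0.0004  0.0014 -0.0023]
```

Emit:
{"api": "send_rows", "payload": {
  "commands": [
    {"x":0,"y":-0.001,"z":0,"ax":0,"ay":0,"az":0,"gripper":-1},
    {"x":0,"y":-0.005,"z":0,"ax":0,"ay":0,"az":0,"gripper":-1},
    {"x":-0.001,"y":-0.017,"z":0,"ax":0,"ay":0,"az":0,"gripper":-1},
    {"x":-0.003,"y":-0.037,"z":0,"ax":0,"ay":0,"az":0,"gripper":-1},
    {"x":-0.005,"y":-0.065,"z":0,"ax":0,"ay":0,"az":0,"gripper":-1},
    {"x":-0.009,"y":-0.108,"z":0,"ax":0,"ay":0,"az":0,"gripper":-1},
    {"x":-0.013,"y":-0.159,"z":0,"ax":0,"ay":0,"az":0,"gripper":-1},
    {"x":-0.018,"y":-0.219,"z":0,"ax":0,"ay":0,"az":0,"gripper":-1},
    {"x":-0.023,"y":-0.287,"z":0,"ax":0,"ay":0,"az":0,"gripper":-1},
    {"x":-0.029,"y":-0.362,"z":0,"ax":0,"ay":0,"az":0,"gripper":-1},
    {"x":-0.035,"y":-0.44,"z":0,"ax":0,"ay":0,"az":0,"gripper":-1},
    {"x":-0.042,"y":-0.522,"z":0,"ax":0,"ay":0,"az":0,"gripper":-1}
  ]
}}

```text
time: 13.65
tcp_pos: [0.4782, -0.1576, 0.317]
orientation: [3.136, -0.169, 0.001]
wrist_force: [0.6, 0.1, -7.8]
opening: 0.0359
```

Emit:
{"api": "send_rows", "payload": {
  "commands": [
    {"x":-0.007,"y":-0.082,"z":0,"ax":0,"ay":0,"az":0,"gripper":-1},
    {"x":-0.013,"y":-0.16,"z":0,"ax":0,"ay":0,"az":0,"gripper":-1},
    {"x":-0.019,"y":-0.235,"z":0,"ax":0,"ay":0,"az":0,"gripper":-1},
    {"x":-0.024,"y":-0.303,"z":0,"ax":0,"ay":0,"az":0,"gripper":-1},
    {"x":-0.029,"y":-0.363,"z":0,"ax":0,"ay":0,"az":0,"gripper":-1},
    {"x":-0.033,"y":-0.414,"z":0,"ax":0,"ay":0,"az":0,"gripper":-1},
    {"x":-0.037,"y":-0.457,"z":0,"ax":0,"ay":0,"az":0,"gripper":-1},
    {"x":-0.039,"y":-0.485,"z":0,"ax":0,"ay":0,"az":0,"gripper":-1},
    {"x":-0.041,"y":-0.505,"z":0,"ax":0,"ay":0,"az":0,"gripper":-1},
    {"x":-0.042,"y":-0.517,"z":0,"ax":0,"ay":0,"az":0,"gripper":-1},
    {"x":-0.042,"y":-0.521,"z":0,"ax":0,"ay":0,"az":0,"gripper":-1},
    {"x":-0.042,"y":-0.522,"z":0,"ax":0,"ay":0,"az":0,"gripper":-1}
  ]
}}

```text
time: 15.15
tcp_pos: [0.4827, -0.0027, 0.3167]
orientation: [3.136, -0.17, -0.0]
wrist_force: [0.5, 0.1, -7.8]
opening: 0.0357
```

Run:
```python
from h import *
import pickle
st();c=cam('side');d=cam('scene');pickle.dump((c,d),open('j.pkl','wb'))
def cr(c,w=80,h=75):
    p=proj(c,[[.4825,-.0025,.1]])[0];x,y=(p-[w/2,h/2]).astype(int);print(x,y);return c['img'][y:y+h,x:x+w]
save('j1',np.hstack([cr(d),cr(c)]),5)
```

```text
t 15.15 tcp [ 0.4827 -0.0027  0.3167] yaw -0.1086 zdir [-1.e-04 -1.e-03 -1.e+00] F [ 0.45  0.1  -7.77] op 0.0357
301 146
303 182
```

View pics/j1.png

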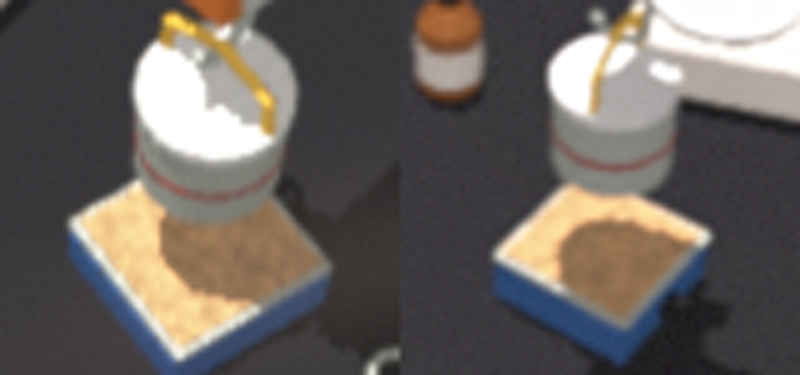

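The canister hangs level over the cork, so I'll lower it.

Emit:
{"api": "send_rows", "payload": {
  "commands": [
    {"x":0,"y":0,"z":0.01,"ax":0,"ay":0,"az":0,"gripper":-1},
    {"x":0,"y":0,"z":0.035,"ax":0,"ay":0,"az":0,"gripper":-1},
    {"x":0,"y":0,"z":0.07,"ax":0,"ay":0,"az":0,"gripper":-1},
    {"x":0,"y":0,"z":0.11,"ax":0,"ay":0,"az":0,"gripper":-1},
    {"x":0,"y":0,"z":0.145,"ax":0,"ay":0,"az":0,"gripper":-1},
    {"x":0,"y":0,"z":0.17,"ax":0,"ay":0,"az":0,"gripper":-1},
    {"x":0,"y":0,"z":0.19,"ax":0,"ay":0,"az":0,"gripper":-1},
    {"x":0,"y":0,"z":0.2,"ax":0,"ay":0,"az":0,"gripper":-1},
    {"x":0,"y":0,"z":0.21,"ax":0,"ay":0,"az":0,"gripper":-1},
    {"x":0,"y":0,"z":0.21,"ax":0,"ay":0,"az":0,"gripper":-1}
  ]
}}

```text
time: 16.5
tcp_pos: [0.4827, -0.0025, 0.2537]
orientation: [3.136, -0.17, -0.0]
wrist_force: [0.4, 0.3, -6.9]
opening: 0.0358
```

Emit:
{"api": "send_rows", "payload": {
  "commands": [
    {"x":0,"y":0,"z":0.006,"ax":0,"ay":0,"az":0,"gripper":-1},
    {"x":0,"y":0,"z":0.012,"ax":0,"ay":0,"az":0,"gripper":-1},
    {"x":0,"y":0,"z":0.018,"ax":0,"ay":0,"az":0,"gripper":-1},
    {"x":0,"y":0,"z":0.024,"ax":0,"ay":0,"az":0,"gripper":-1},
    {"x":0,"y":0,"z":0.03,"ax":0,"ay":0,"az":0,"gripper":-1},
    {"x":0,"y":0,"z":0.036,"ax":0,"ay":0,"az":0,"gripper":-1},
    {"x":0,"y":0,"z":0.042,"ax":0,"ay":0,"az":0,"gripper":-1},
    {"x":0,"y":0,"z":0.048,"ax":0,"ay":0,"az":0,"gripper":-1},
    {"x":0,"y":0,"z":0.054,"ax":0,"ay":0,"az":0,"gripper":-1},
    {"x":0,"y":0,"z":0.06,"ax":0,"ay":0,"az":0,"gripper":-1},
    {"x":0,"y":0,"z":0.06,"ax":0,"ay":0,"az":0,"gripper":-1}
  ]
}}

```text
time: 17.88
tcp_pos: [0.4825, -0.0025, 0.2355]
orientation: [3.136, -0.17, -0.001]
wrist_force: [-0.4, 0.6, -7.2]
opening: 0.036
```

Emit:
{"api": "send_rows", "payload": {
  "commands": [
    {"x":0,"y":0,"z":0.006,"ax":0,"ay":0,"az":0,"gripper":-1},
    {"x":0,"y":0,"z":0.012,"ax":0,"ay":0,"az":0,"gripper":-1},
    {"x":0,"y":0,"z":0.018,"ax":0,"ay":0,"az":0,"gripper":-1},
    {"x":0,"y":0,"z":0.024,"ax":0,"ay":0,"az":0,"gripper":-1},
    {"x":0,"y":0,"z":0.03,"ax":0,"ay":0,"az":0,"gripper":-1},
    {"x":0,"y":0,"z":0.03,"ax":0,"ay":0,"az":0,"gripper":-1},
    {"x":0,"y":0,"z":0.03,"ax":0,"ay":0,"az":0,"gripper":-1}
  ]
}}

```text
time: 18.75
tcp_pos: [0.4832, -0.0024, 0.2275]
orientation: [3.136, -0.17, 0.003]
wrist_force: [0.1, -0.6, -0.8]
opening: 0.0359
```

It has touched down, between TCP z 0.2355 and 0.2275. I'll lower the hook so the bar sits about 23 mm above the bowl, then back out along −x.

Emit:
{"api": "send_rows", "payload": {
  "commands": [
    {"x":0,"y":0,"z":0.015,"ax":0,"ay":0,"az":0,"gripper":-1},
    {"x":0,"y":0,"z":0.03,"ax":0,"ay":0,"az":0,"gripper":-1},
    {"x":0,"y":0,"z":0.05,"ax":0,"ay":0,"az":0,"gripper":-1},
    {"x":0,"y":0,"z":0.064,"ax":0,"ay":0,"az":0,"gripper":-1},
    {"x":0,"y":0,"z":0.064,"ax":0,"ay":0,"az":0,"gripper":-1},
    {"x":0,"y":0,"z":0.064,"ax":0,"ay":0,"az":0,"gripper":-1}
  ]
}}

```text
time: 19.5
tcp_pos: [0.4827, -0.0025, 0.2077]
orientation: [3.136, -0.17, 0.0]
wrist_force: [0.8, -0.4, -1.5]
opening: 0.0359
```

Run:
```python
from h import *
st()
```

```text
t 19.5 tcp [ 0.4827 -0.0025  0.2077] yaw -0.1081 zdir [ 1.e-04 -8.e-04 -1.e+00] F [ 0.8  -0.44 -1.54] op 0.0359
```

Emit:
{"api": "send_rows", "payload": {
  "commands": [
    {"x":-0.02,"y":0,"z":0,"ax":0,"ay":0,"az":0,"gripper":-1},
    {"x":-0.045,"y":0,"z":0,"ax":0,"ay":0,"az":0,"gripper":-1},
    {"x":-0.07,"y":0,"z":0,"ax":0,"ay":0,"az":0,"gripper":-1},
    {"x":-0.095,"y":0,"z":0,"ax":0,"ay":0,"az":0,"gripper":-1}
  ]
}}

```text
time: 20.0
tcp_pos: [0.4537, 0.0007, 0.2077]
orientation: [3.136, -0.17, 0.0]
wrist_force: [-0.1, 0.4, -1.4]
opening: 0.0357
```

Emit:
{"api": "send_rows", "payload": {
  "commands": [
    {"x":-0.03,"y":0,"z":0,"ax":0,"ay":0,"az":0,"gripper":-1},
    {"x":-0.08,"y":0,"z":0,"ax":0,"ay":0,"az":0,"gripper":-1},
    {"x":-0.15,"y":0,"z":0,"ax":0,"ay":0,"az":0,"gripper":-1},
    {"x":-0.22,"y":0,"z":0,"ax":0,"ay":0,"az":0,"gripper":-1},
    {"x":-0.22,"y":0,"z":0,"ax":0,"ay":0,"az":0,"gripper":-1}
  ]
}}

```text
time: 20.62
tcp_pos: [0.3877, 0.0079, 0.2079]
orientation: [3.136, -0.17, 0.002]
wrist_force: [0.1, -0.4, -1.6]
opening: 0.036
```

Run:
```python
from h import *
st()
c=cam('wrist')
print(proj(c,[[.4825,-.0025,.169]]));save('w4',c['img'])
o=env.get_obs();p=o['tcp_pos'];go([p[0],p[1],.29],-.107)
```

```text
t 20.62 tcp [0.3877 0.0079 0.2079] yaw -0.108 zdir [ 1.3e-03 -9.0e-04 -1.0e+00] F [ 0.15 -0.42 -1.58] op 0.036
[[318.90119709  96.36468198]]
shift [ 4.000e-04  2.000e-04 -2.738e-01] turn [ 0.0014 -0.0031 -0.0021]
```

View pics/w4.png

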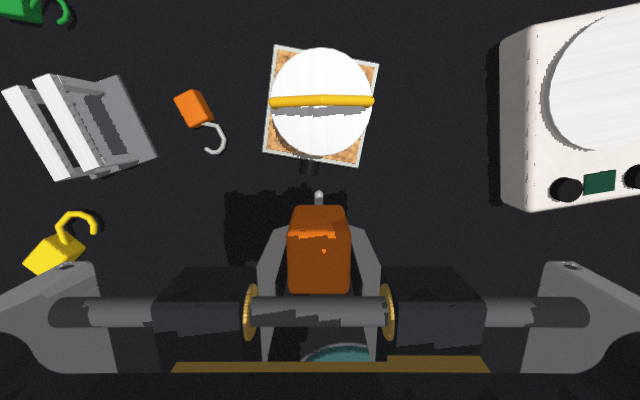

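The canister stands centred: lid centre (321,103) against the jack centre at about (319,106). Now I'll return the hook.

Emit:
{"api": "send_rows", "payload": {
  "commands": [
    {"x":0,"y":0,"z":-0.12,"ax":0,"ay":0,"az":0,"gripper":-1},
    {"x":0,"y":0,"z":-0.26,"ax":0,"ay":0,"az":0,"gripper":-1},
    {"x":0,"y":0,"z":-0.28,"ax":0,"ay":0,"az":0,"gripper":-1},
    {"x":0,"y":0,"z":-0.28,"ax":0,"ay":0,"az":0,"gripper":-1}
  ]
}}

```text
time: 21.18
tcp_pos: [0.389, 0.0077, 0.2908]
orientation: [3.136, -0.17, -0.001]
wrist_force: [-0.7, 0.0, -2.1]
opening: 0.0359
```

Run:
```python
from h import *
st();go([.4805,.2823,.285],.2175)
```

```text
t 21.18 tcp [0.389  0.0077 0.2908] yaw -0.1082 zdir [-7.e-04 -7.e-04 -1.e+00] F [-0.75  0.03 -2.11] op 0.0359
shift [ 0.2045 -0.9429  0.0185] turn [ 0.0013  0.0014 -0.622 ]
```

Emit:
{"api": "send_rows", "payload": {
  "commands": [
    {"x":0.02,"y":-0.1,"z":0.01,"ax":0,"ay":0,"az":-0.1,"gripper":-1},
    {"x":0.06,"y":-0.28,"z":0.018,"ax":0,"ay":0,"az":-0.25,"gripper":-1},
    {"x":0.1,"y":-0.46,"z":0.018,"ax":0,"ay":0,"az":-0.4,"gripper":-1},
    {"x":0.14,"y":-0.64,"z":0.018,"ax":0,"ay":0,"az":-0.55,"gripper":-1},
    {"x":0.18,"y":-0.82,"z":0.018,"ax":0,"ay":0,"az":-0.622,"gripper":-1},
    {"x":0.2,"y":-0.92,"z":0.018,"ax":0,"ay":0,"az":-0.622,"gripper":-1},
    {"x":0.2045,"y":-0.943,"z":0.018,"ax":0,"ay":0,"az":-0.622,"gripper":-1},
    {"x":0.2045,"y":-0.943,"z":0.018,"ax":0,"ay":0,"az":-0.622,"gripper":-1}
  ]
}}

```text
time: 22.18
tcp_pos: [0.4798, 0.2818, 0.2842]
orientation: [3.121, 0.341, -0.005]
wrist_force: [-0.2, 0.1, -1.7]
opening: 0.0356
```

Run:
```python
from h import *
st();go([.4805,.2823,.172],.2175)
```

```text
t 22.18 tcp [0.4798 0.2818 0.2842] yaw 0.2175 zdir [-0.0029 -0.0026 -1.    ] F [-0.19  0.06 -1.7 ] op 0.0356
shift [ 0.0039 -0.0018  0.3741] turn [0.0037 0.0064 0.0001]
```

Emit:
{"api": "send_rows", "payload": {
  "commands": [
    {"x":0.003,"y":-0.001,"z":0.15,"ax":0.003,"ay":0.005,"az":0,"gripper":-1},
    {"x":0.003,"y":-0.001,"z":0.3,"ax":0.003,"ay":0.005,"az":0,"gripper":-1},
    {"x":0.003,"y":-0.001,"z":0.374,"ax":0.003,"ay":0.005,"az":0,"gripper":-1},
    {"x":0.003,"y":-0.001,"z":0.374,"ax":0.003,"ay":0.005,"az":0,"gripper":-1},
    {"x":0.003,"y":-0.001,"z":0.374,"ax":0.003,"ay":0.005,"az":0,"gripper":-1}
  ]
}}

```text
time: 22.8
tcp_pos: [0.4817, 0.2822, 0.1755]
orientation: [-3.121, -0.339, -0.008]
wrist_force: [0.1, 0.4, -1.5]
opening: 0.0359
```

Run:
```python
from h import *
st();go([.4805,.2823,.095],.2175)
```

```text
t 22.8 tcp [0.4817 0.2822 0.1755] yaw 0.2164 zdir [ 0.0046  0.0022 -1.    ] F [ 0.13  0.4  -1.54] op 0.0359
shift [-0.0052 -0.0008  0.2682] turn [-0.0023 -0.0095 -0.0022]
```

Emit:
{"api": "send_rows", "payload": {
  "commands": [
    {"x":-0.002,"y":0,"z":0.04,"ax":-0.002,"ay":-0.005,"az":0,"gripper":-1},
    {"x":-0.002,"y":0,"z":0.08,"ax":-0.002,"ay":-0.005,"az":0,"gripper":-1},
    {"x":-0.002,"y":0,"z":0.12,"ax":-0.002,"ay":-0.005,"az":0,"gripper":-1},
    {"x":-0.002,"y":0,"z":0.16,"ax":-0.002,"ay":-0.005,"az":0,"gripper":-1},
    {"x":-0.002,"y":0,"z":0.2,"ax":-0.002,"ay":-0.005,"az":0,"gripper":-1},
    {"x":-0.002,"y":0,"z":0.22,"ax":-0.002,"ay":-0.005,"az":0,"gripper":-1},
    {"x":-0.002,"y":0,"z":0.235,"ax":-0.002,"ay":-0.005,"az":0,"gripper":-1},
    {"x":-0.002,"y":0,"z":0.245,"ax":-0.002,"ay":-0.005,"az":0,"gripper":-1},
    {"x":-0.002,"y":0,"z":0.25,"ax":-0.002,"ay":-0.005,"az":0,"gripper":-1},
    {"x":-0.002,"y":0,"z":0.25,"ax":-0.002,"ay":-0.005,"az":0,"gripper":-1}
  ]
}}

```text
time: 24.05
tcp_pos: [0.4807, 0.2828, 0.0989]
orientation: [3.123, 0.341, 0.0]
wrist_force: [0.1, -0.4, -1.3]
opening: 0.036
```

Run:
```python
from h import *
st()
```

```text
t 24.05 tcp [0.4807 0.2828 0.0989] yaw 0.2175 zdir [ 1.e-04 -1.e-04 -1.e+00] F [ 0.13 -0.43 -1.32] op 0.036
```

Free descent so far, with about 5 mm to go.

Emit:
{"api": "send_rows", "payload": {
  "commands": [
    {"x":0,"y":0,"z":0.005,"ax":0,"ay":0,"az":0,"gripper":-1},
    {"x":0,"y":0,"z":0.01,"ax":0,"ay":0,"az":0,"gripper":-1},
    {"x":0,"y":0,"z":0.015,"ax":0,"ay":0,"az":0,"gripper":-1},
    {"x":0,"y":0,"z":0.016,"ax":0,"ay":0,"az":0,"gripper":-1},
    {"x":0,"y":0,"z":0.016,"ax":0,"ay":0,"az":0,"gripper":-1}
  ]
}}

```text
time: 24.68
tcp_pos: [0.4807, 0.2828, 0.0942]
orientation: [3.123, 0.341, 0.0]
wrist_force: [0.2, -0.5, -0.1]
opening: 0.0357
```

The load is off and the block rests on the rails. Open and rise.

Emit:
{"api": "send_rows", "payload": {
  "commands": [
    {"x":0,"y":0,"z":0,"ax":0,"ay":0,"az":0,"gripper":0.0},
    {"x":0,"y":0,"z":0,"ax":0,"ay":0,"az":0,"gripper":0.4},
    {"x":0,"y":0,"z":0,"ax":0,"ay":0,"az":0,"gripper":0.7},
    {"x":0,"y":0,"z":0,"ax":0,"ay":0,"az":0,"gripper":1},
    {"x":0,"y":0,"z":0,"ax":0,"ay":0,"az":0,"gripper":1},
    {"x":0,"y":0,"z":0,"ax":0,"ay":0,"az":0,"gripper":1},
    {"x":0,"y":0,"z":0,"ax":0,"ay":0,"az":0,"gripper":1}
  ]
}}

```text
time: 25.55
tcp_pos: [0.4806, 0.2828, 0.094]
orientation: [3.123, 0.341, -0.0]
wrist_force: [-0.3, 0.8, 0.3]
opening: 0.0942
```

Emit:
{"api": "send_rows", "payload": {
  "commands": [
    {"x":0,"y":0,"z":-0.05,"ax":0,"ay":0,"az":0,"gripper":1},
    {"x":0,"y":0,"z":-0.15,"ax":0,"ay":0,"az":0,"gripper":1},
    {"x":0,"y":0,"z":-0.3,"ax":0,"ay":0,"az":0,"gripper":1},
    {"x":0,"y":0,"z":-0.4,"ax":0,"ay":0,"az":0,"gripper":1},
    {"x":0,"y":0,"z":-0.4,"ax":0,"ay":0,"az":0,"gripper":1},
    {"x":0,"y":0,"z":-0.4,"ax":0,"ay":0,"az":0,"gripper":1}
  ]
}}

```text
time: 26.3
tcp_pos: [0.4802, 0.2826, 0.213]
orientation: [3.122, 0.341, -0.002]
wrist_force: [-0.6, 0.3, -0.7]
opening: 0.0942
```

Run:
```python
from h import *
st();c=cam('wrist');print(proj(c,[[.4807,.2828,.135],[.4869,.283,.135]]));b=c['img'][100:300,200:440]
c=cam('side');p=proj(c,[[.487,.2,.1]])[0];x,y=(p-[60,50]).astype(int)
save('end',np.hstack([b,cv2.resize(c['img'][y:y+100,x:x+120],None,fx=2,fy=2)]),1.66)
```

```text
t 26.3 tcp [0.4802 0.2826 0.213 ] yaw 0.2175 zdir [-1.5e-03 -8.0e-04 -1.0e+00] F [-0.58  0.3  -0.72] op 0.0942
[[318.73614035 204.90447382]
 [319.92585407 198.80468784]]
```

View pics/end.png

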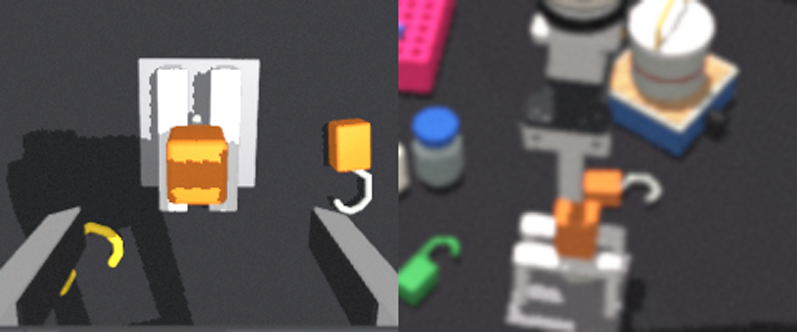

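The hook hangs square on both rails with its block top centre at about (318.5,204), predicted (318.7,204.9). The canister stands upright on the cork and the gripper is clear, so I'll hand it in.

```bash
python3 -c "
from h import *
print(hand_in())"
```

```text
the job is handed in; nothing more can be done
None
```

I moved the canister by its bail from the hotplate to the cork-topped stand, hung the hook back in its rack and handed the job in at about 26 s. The hand-in reported no verdict.

- **Canister:** The load on the hook was about 6 N while it hung and dropped to none at touchdown. The wrist view after unhooking showed it upright, within a few millimetres of the stand's centre. The cork height came out at about 45–52 mm: touch bracketed it and the first images gave 45 mm.
- **Hook:** The last wrist view shows its block lying square on both rails. By my measurements it sits about 6 mm from the rack's middle along the rails and about 1 mm across.
- **Robot and bystanders:** The gripper was open and about 10 cm above the rack at hand-in. The wrist-force readings gave no sign of unwanted contact, and the pictures showed no bystander moved, though I did not measure their positions again.
- **Disagreements:** My first fit of the hook block in the wrist image drifted in height, to 91 mm instead of 107.5 mm. I fixed the height at the given value, and the result then agreed with the scene camera. No other check disagreed.

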